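Set the proofing press feed lever and zero its print counter

TASK

Get the proofing press ready for the next print: throw the feed lever on top of it into the notch marked by the tall index pin, so that it stays there. Then take the stylus out of the plywood cubby and with its tip push the counter's zero button, deep in the square recess in the front of the press, fully in. Finally lay the stylus flat on the black rubber mat, away from the cubby, with the lever still in its notch and nothing around pushed about or knocked over.

Things in the scene. Friction and masses are not known exactly. Their poses are not given: they have to be found in the camera images.
- press: grey proofing press, fixed. Origin on the table under its drive box (220 mm along x, 240 along y, 120 high; front face at x = -110 mm, facing -x). Lever pivot: vertical axis at x = +50 mm, y = 0. Bed and roller stand behind the box to x = +450 mm, up to 175 mm high. On the box a flat steel quadrant with four notches
- lever (a joint): angle of the feed lever about its vertical pivot, rad: 0 = parked in the first notch (leftmost seen from the robot), notches at 0, 0.5, 1.0 and 1.5, growing as the handle swings to the right (counter-clockwise from above). A spring detent pulls it into the nearest notch; moving it takes about 7 to 9 N at the handle
- lever_grip (a point): middle of the lever's upright round black handle (22 mm in diameter, 100 mm from the pivot, free from z = 146 to 200 mm; the point is at z = 175 mm). Below it is the flat steel lever arm
- lever_nose (a point): point on the lever's centre line beyond its nose, 142 mm from the pivot, z = 126 mm; over the mark of the notch in which the lever stands. Its axes turn with the lever, x pointing outward
- index_pin: tall dark steel pin with a wider head, 24 mm high, 17 mm across, fixed on the quadrant 142 mm from the pivot, behind the notch that is wanted (0.5, 1.0 or 1.5 rad); the other two notches have only flat studs 3 mm high. Origin at its foot, z = 126 mm
- stylus: stylus tool, 190 mm long: dark wooden handle 75 mm long, 24 wide, 22 high (x = -95 to -20 mm), brass ferrule to -5 mm, steel shank 10 by 10 mm to +95 mm. Origin at mid-length on its underside, x to the tip; axis 11 mm above the underside. It starts in the cubby, handle inside under the roof, about 48 mm of the shank sticking out of the front; drawn out 145 mm it comes free
- stylus_tip (a point): tip of the stylus, end of the shank on its axis
- stylus_handle (a point): middle of the stylus's wooden handle, on its axis, 150 mm from the tip
- cubby: plywood cubby, fixed, 160 mm along x, 90 mm along y, 55 mm high; open front at x = -80 mm, facing -x. Floor 6 mm thick, inner width 66 mm, from z = 6 to 43 mm, roof 12 mm. Origin under its centre
- button_face (a point): centre of the zero button's face (grey, 22 mm in diameter), 40 mm inside the press's front face, z = 70 mm, in a recess 30 mm wide and 30 mm high. It is pushed along the press's +x
- button (a joint): travel of the zero button, m: 0 = out, 0.008 = fully in (5 N); springs back
- mat: black rubber mat, fixed, 100 mm along x, 200 mm along y, 5 mm thick. Origin under its centre
- brush_jar: white ceramic jar of brushes, 72 mm across, 95 mm high (brushes reach 190 mm); loose bystander, origin under it
- ink_tin: plain metal tin, 68 mm across, 60 mm high; loose bystander, origin under it
- paint_tube: lying metal paint tube, 125 mm long, 42 mm wide, 18 mm high; loose bystander, origin under it
- medium_bottle: glass bottle, 56 mm across, 130 mm high; loose bystander, origin under it
- tape_roll: roll of paper tape lying flat, 90 mm across, 24 mm high; loose bystander, origin under it
- brayer: ink roller lying flat, roller 110 mm long, 40 mm across, wooden handle; loose bystander, origin under it
Things that resemble listed ones, but are neither listed nor needed, are in the scene too. Of the things that look like the mat, the larger one is meant.

How it is judged:
By the outcome, as a careful person would: the job done as asked, in the order asked, and still so for the second after the job is handed in, with the robot touching nothing.
It also fails if it takes over 72 s, if anything falls off the work surface, if the arm or the gripper's body presses on something with over 40 N, if the wrist force passes 120 N, or if a joint passes its speed limit or range.

ROBOT

A 6-joint arm with a two-finger parallel gripper is mounted at the origin on the work surface. World frame = base frame: x ahead of the robot, y to its left, z up, the work surface at z = 0. Lengths are in mm, angles in rad, forces in N, time in s.
With the tool pointing down it reaches from about 400 to 925 mm from the base axis. Payload 3.4 kg.
Tool frame: the origin (TCP) lies at the very end of the fingers, on their centre line; the grasp point (between the pads) lies 19 mm behind it; z points along the fingers, y is the line along which they close (so a half turn about z gives the same grasp; the last joint's range is limited). The gripper opens to 85 mm and grips with 20 to 120 N. Pads are 22 mm wide; open, the fingers measure 114 mm over their backs; the gripper's body (76 mm by 85 mm) begins 54 mm behind the grasp point. The pads swing forward as they close: fully open they stand 13 mm farther back than shut.
Start: joints at [-1.403, 0.307, 1.506, -0, 1.328, -0.073], TCP at [137.659, -558.284, 208.305] pointing down, gripper open.
Joint ranges: [-3.12, 3.12], [-1.05, 2.28], [0.14, 2.33], [-1.42, 4.57], [0.1, 2.73], [-2.68, 2.68]. Speed limits (rad/s): [2.57, 2.57, 3.14, 3.14, 3.14, 3.14].

INTERFACE

Orientations are given as a 3x3 rotation matrix whose columns are the frame's x, y, z axes.
In Python, from workcell import telemetry, imaging, ticket gives the robot as it stands.
- The arm moves only by the tool play_rows, never from a script. Its argument "motion" is a list of rows, each a list of 2 entries, a list of its own where there are three numbers: the shift along the world's x, y, z as a fraction of full scale, then the turn about the world's z as a fraction of full scale. In form: [[[x, y, z], yaw], ...]. A call has 1 to 20 rows; each row is the pose to reach, as a shift and turn from the pose commanded when the call began; what a row does not reach only later rows make up. Full scale, the value 1, is 0.15 m for a shift and pi/2 rad for a turn. A row lasts 1/8 s, in which the tool goes at most 62.5 mm and 10.7 degrees, less where a joint would pass 70% of its speed; a pose out of reach is approached as far as the arm can. A call with a number of a shift or a turn outside -1 to 1 is refused whole. A call with a gripper value outside its range is refused whole. "jaw" is the closure, from -1 (fully open) to 1 (shut), set as the call begins (left out, the last holds). The fingers move at their own pace and stop on an object; the grip force is fixed at half the most. Time passes only in rows, so rows that repeat a pose let the fingers close. It gives the time, the measured TCP pose, the force, the opening and the grip force at its end, in the units of the state.
- telemetry.get_state(): the state, without advancing time (a new reading comes with each control period).
- imaging.snapshot(name): name is "scene" or "top" or "wrist"; returns a dict with "pixels" (384x512x3 uint8, blue, green, red), "K" (3x3 intrinsics, pixels), "extrinsics" (4x4, takes a point from world to camera coordinates). Camera axes: x right, y down, z forward; pixel columns grow to the right and rows downward; lengths in mm; the calibration is good to about 2 mm. A picture is of the moment at which its call begins. There is no depth.
- ticket.finish_job(): hands the job in; it is judged then, once.
The state is a dict: "clock": time; "joint_pos": joint angles; "dq": joint speeds; "tau": joint torques, N m; "ee_pos": TCP position; "tcp_rot": TCP orientation; "force": force on the tool from outside, world axes, zero at the start; "wrist_torque": the same for the moment, N m; "finger_gap": opening from 0.0 (shut) to 1.0 (fully open); "grasp_force": force on a finger pad.
Only numpy, scipy, OpenCV 4.12 (cv2) and the standard library are available. Lean on these libraries where they do the work, as an engineer would, in place of code of your own. Each camera call takes 0.05 s, during which the arm holds its last target. There are 200 camera calls.

## Working session

There is one attempt and no reset: what is moved stays moved. The work goes in short steps, Python scripts to look and compute and a tool call to move; the robot and the scene stay as the last step left them, time stands still between calls to the robot, and variables do not carry over. Pictures are saved under pics/ and viewed, at most 10 in all, crops included, and the job is handed in when it is done.

Besides the shell and the picture viewer there is one more tool, called after "Emit:" as name([rows], argument=value, ...), one row to a line, values as JSON. play_rows: Moves the arm, as the interface text tells. Its arguments: {"type":"object","properties":{"motion":{"type":"array","items":{"type":"array"}},"jaw":{"type":"number"}},"required":["motion"]}

```bash
mkdir -p pics; cat > h.py <<'E'
import numpy as np, cv2
from workcell import telemetry, imaging, ticket
def snap(n,f):
    s=imaging.snapshot(n); cv2.imwrite(f'pics/{f}.png',s['pixels']); np.savez(f'pics/{f}.npz',**s); return s
def load(f): return dict(np.load(f'pics/{f}.npz'))
def ray(s,u,v):
    E=s['extrinsics'];R=E[:3,:3];t=E[:3,3]
    d=R.T@np.linalg.inv(s['K'])@np.array([u,v,1.]); return -R.T@t,d
def plane(s,u,v,z):
    c,d=ray(s,u,v); return c+d*(z-c[2])/d[2]
def proj(s,p):
    E=s['extrinsics'];q=s['K']@(E[:3,:3]@np.array(p,float)+E[:3,3]); return q[:2]/q[2]
def tri(s1,a,s2,b):
    c1,d1=ray(s1,*a);c2,d2=ray(s2,*b)
    k=np.linalg.lstsq(np.c_[d1,-d2],c2-c1,rcond=None)[0]
    p,q=c1+k[0]*d1,c2+k[1]*d2; return (p+q)/2,np.linalg.norm(p-q)
E
python3 - <<'E'
from h import *
for n in('scene','top'):
    s=snap(n,n+'0'); print(n,ray(s,256,192)[0].round(0))
a=cv2.imread('pics/scene0.png');b=cv2.imread('pics/top0.png')
for n,i in(('a',a),('b',b)): cv2.imwrite(f'pics/big{n}.png',cv2.resize(i,(800,600),interpolation=cv2.INTER_CUBIC))
print(telemetry.get_state())
E
```

```text
scene [1051. -256. 1055.]
top [ 398.   39. 1556.]
{'clock': 0.1, 'joint_pos': array([-1.40254128e+00,  3.07474680e-01,  1.50754824e+00, -1.32819392e-05,
        1.32842765e+00, -7.35051403e-02]), 'dq': array([-1.86213592e-03, -2.31328415e-03, -3.11316410e-03, -8.00334351e-04,
        3.97819820e-05, -1.10494059e-03]), 'tau': array([ 4.98201334e-04, -4.58527064e+01, -2.52608603e+01, -3.23416430e-05,
        5.63321955e-03,  1.63002505e-05]), 'ee_pos': array([ 137.51554071, -557.61025909,  207.48460874]), 'tcp_rot': array([[ 9.70917322e-01,  2.39414805e-01, -3.23842688e-04],
       [ 2.39414992e-01, -9.70915606e-01,  1.82952106e-03],
       [ 1.23590507e-04, -1.85384648e-03, -9.99998274e-01]]), 'force': array([ 0.19091806, -0.16891445,  0.08057333]), 'wrist_torque': array([-0.03149852,  0.02749523, -0.00501916]), 'grasp_force': 0.0, 'finger_gap': 0.9962021009604817}
```

View pics/biga.png

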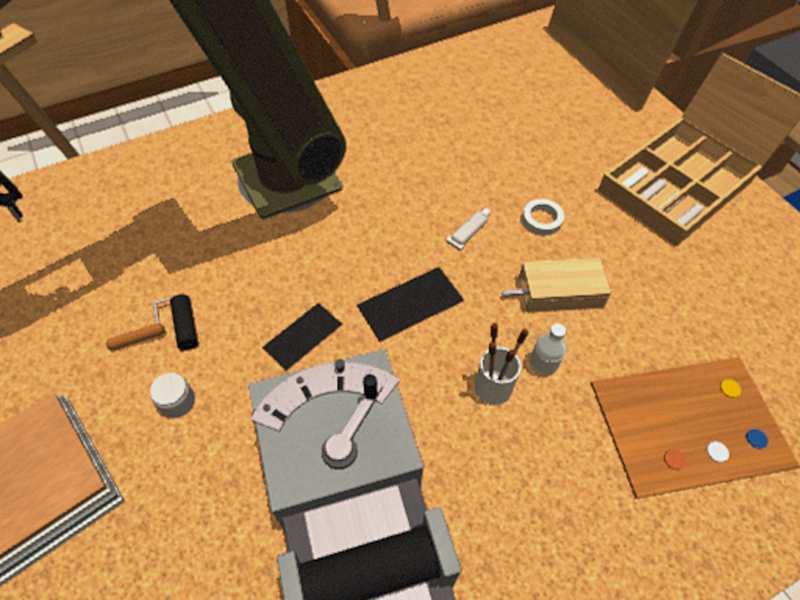

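View pics/bigb.png

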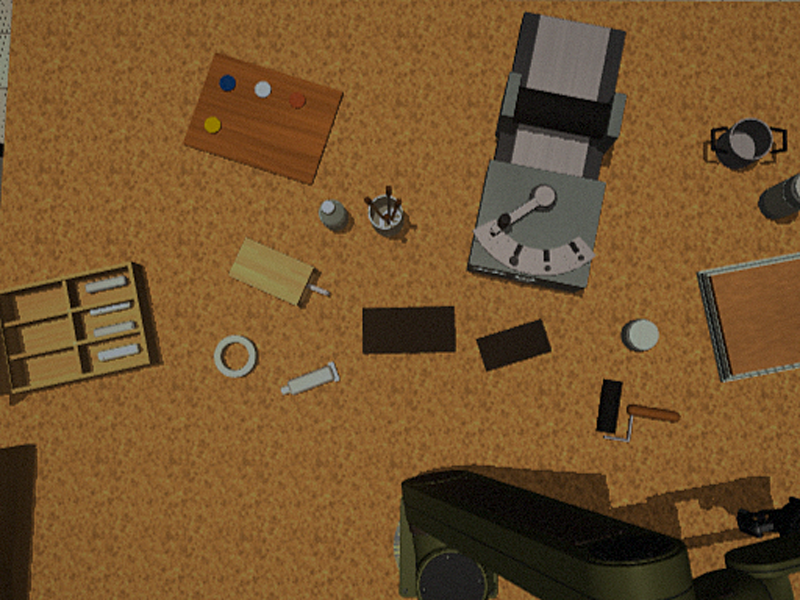

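The scene view (800x600) shows the lever parked in the notch at (370,382). The tall pin with a head is at the next notch, (340,366), which is 0.5 rad. In the top view, the stylus shank sticks out of the cubby at (320,291), and the larger mat is centred at (409,330). Next I'll crop the press from both views to get exact pixels.

```bash
python3 - <<'E'
from h import *
a=load('top0')['pixels'];b=load('scene0')['pixels']
f=lambda i,x,y,w,h,k:cv2.resize(i[y:y+h,x:x+w],None,fx=k,fy=k,interpolation=cv2.INTER_CUBIC)
# top crop x0=295,y0=95 100x100 k4 ; scene x0=155,y0=220 100x100 k4 ; cubby top x0=140,y0=145 160x50... 
A=f(a,295,95,100,100,4);B=f(b,155,220,100,100,4);C=f(a,140,145,100,50,4);D=f(b,310,160,100,50,4)
cv2.imwrite('pics/crop1.png',np.vstack([np.hstack([A,B]),np.hstack([C,D])]))
s=load('top0');h=cv2.cvtColor(a,cv2.COLOR_BGR2HSV)
d=((h[...,2]<60)).astype(np.uint8)
for c in cv2.findContours(d,0,2)[0]:
    r=cv2.minAreaRect(c)
    if 300<cv2.contourArea(c)<3000:
        P=[plane(s,*p,5)[:2].round(0).tolist() for p in cv2.boxPoints(r)]; print(np.round(r[0],1),np.round(r[1],1),P,plane(s,*r[0],5).round(1))
E
```

```text
[ 11. 334.] [98. 22.] [[196.0, 964.0], [197.0, 889.0], [-122.0, 871.0], [-123.0, 944.0]] [ 35.8 917.1   5. ]
[389.3 259.7] [12.7 33.2] [[247.0, -309.0], [356.0, -325.0], [350.0, -367.0], [242.0, -350.0]] [ 298.5 -337.6    5. ]
[328.4 220.4] [21.7 43.7] [[438.0, -54.0], [484.0, -194.0], [415.0, -215.0], [369.0, -76.0]] [ 426.4 -134.8    5. ]
[261.2 210.8] [29.1 59.1] [[501.0, 193.0], [509.0, -6.0], [410.0, -10.0], [403.0, 189.0]] [455.7  91.5   5. ]
[ 23.2 213.7] [60.3 45. ] [[518.0, 1001.0], [553.0, 852.0], [354.0, 797.0], [319.0, 945.0]] [435.4 898.8   5. ]
[457.2 208.2] [69.6  8.5] [[584.0, -528.0], [591.0, -556.0], [363.0, -602.0], [357.0, -575.0]] [ 472.9 -565.4    5. ]
[ 92.3 202.6] [20.7 68.2] [[363.0, 702.0], [594.0, 699.0], [591.0, 628.0], [360.0, 631.0]] [476.3 664.8   5. ]
[500.3 128.1] [21.9 30. ] [[757.0, -655.0], [804.0, -747.0], [737.0, -778.0], [690.0, -686.0]] [ 746.9 -716.3    5. ]
[466.4  95.5] [34.1 18.3] [[883.0, -544.0], [925.0, -592.0], [835.0, -665.0], [793.0, -617.0]] [ 858.9 -604.4    5. ]
[360.3  61.3] [76.4 96.7] [[833.0, -83.0], [1171.0, -144.0], [1120.0, -404.0], [785.0, -339.0]] [ 975.8 -242.5    5. ]
```

View pics/crop1.png

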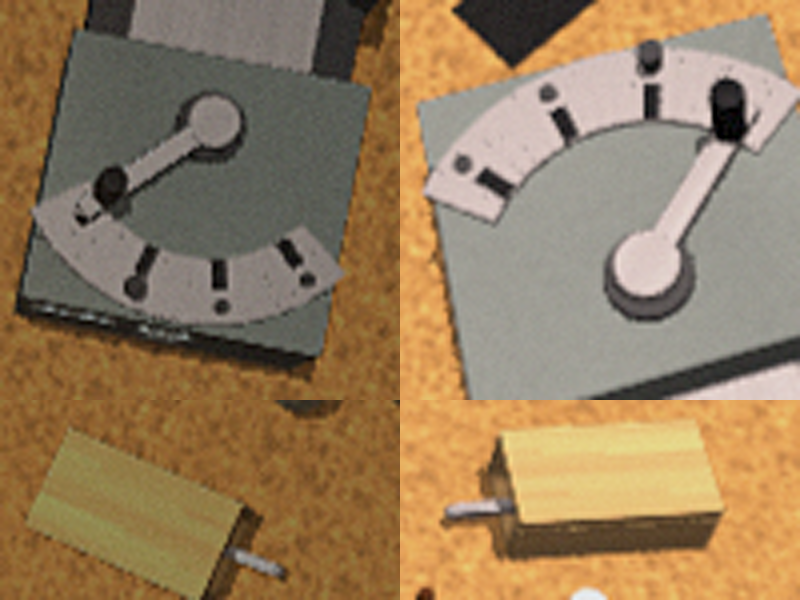

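```bash
python3 - <<'E'
from h import *
t=load('top0');s=load('scene0')
T=lambda u,v:((u+.5)/4-.5+295,(v+.5)/4-.5+95)
S=lambda u,v:((u-400+.5)/4-.5+155,(v+.5)/4-.5+220)
C=lambda u,v:((u+.5)/4-.5+140,(v-400+.5)/4-.5+145)
D=lambda u,v:((u-400+.5)/4-.5+310,(v-400+.5)/4-.5+160)
tri_=lambda n,a,b:print(n,*[np.round(x,1) for x in tri(t,T(*a),s,S(*b))])
tri_('pivot',(214,121),(648,263)); tri_('handletop',(110,183),(729,92)); tri_('pinhead',(136,284),(650,52))
tri_('stud1',(222,306),(548,93)); tri_('stud1.5',(308,279),(463,163))
for n,p in dict(TL=(76,32),TR=(371,90),BL=(18,300),BR=(318,357)).items(): print(n,plane(t,*T(*p),120).round(1))
for z in(135,140): print('piv',z,plane(t,*T(214,121),z).round(1))
print('stud',plane(t,*T(222,306),129).round(1),plane(t,*T(308,279),129).round(1),'pin',plane(t,*T(136,284),150).round(1),'handle',plane(t,*T(110,183),200).round(1), plane(s,*S(729,92),200).round(1))
for p in((73,430),(245,505),(28,523),(200,598)): print('cub',plane(t,*C(*p),55).round(1))
for p in((503,435),(695,422),(722,512),(520,522)): print('cubS',plane(s,*D(*p),55).round(1))
for z in (17,): print('shank',plane(t,*C(235,553),z),plane(t,*C(284,574),z),'S',plane(s,*D(515,506),z),plane(s,*D(446,514),z))
E
```

```text
pivot [ 719.1 -177.9  152. ] 0.3
handletop [660.9 -93.6 197.7] 0.1
pinhead [ 591.4 -118.1  153.1] 0.3
stud1 [ 577.9 -186.7  133. ] 1.0
stud1.5 [ 599.4 -253.1  134.8] 0.6
TL [797.  -73.7 120. ]
TR [ 752.5 -306.7  120. ]
BL [582.2 -29.5 120. ]
BR [ 540.1 -264.   120. ]
piv 135 [ 723.  -180.7  135. ]
piv 140 [ 721.8 -179.9  140. ]
stud [ 578.2 -187.8  129. ] [ 600.2 -254.6  129. ] pin [ 591.8 -118.5  150. ] handle [660.5 -93.4 200. ] [662.  -94.1 200. ]
cub [643.3 434.4  55. ]
cub [582.6 290.4  55. ]
cub [565.6 469.   55. ]
cub [505.5 325.4  55. ]
cubS [505.3 327.9  55. ]
cubS [565.2 472.   55. ]
cubS [644.8 436.   55. ]
cubS [581.  292.4  55. ]
shank [546.54413283 304.11068571  17.        ] [529.31185141 262.37542424  17.        ] S [548.40250175 318.46934077  17.        ] [529.49562464 265.04294337  17.        ]
```

Emit:
play_rows([
  [[0.3, 0.25, 0.2], -0.05],
  [[0.6, 0.5, 0.4], -0.1],
  [[0.87, 0.77, 0.4], -0.15],
  [[0.87, 0.77, 0.4], -0.15],
  [[0.87, 0.77, 0.4], -0.15],
], jaw=-1)

```text
clock: 0.72
ee_pos: [268.1, -442.5, 268.0]
tcp_rot: [[1.0, 0.008, -0.001], [0.008, -1.0, 0.0], [-0.001, -0.0, -1.0]]
force: [-0.1, -0.6, -0.7]
finger_gap: 0.999
grasp_force: 0.0
```

Emit:
play_rows([
  [[0.3, 0.25, 0], -0.05],
  [[0.6, 0.5, 0], -0.1],
  [[0.87, 0.77, 0], -0.15],
  [[0.87, 0.77, 0], -0.15],
  [[0.87, 0.77, 0], -0.15],
])

```text
clock: 1.35
ee_pos: [397.8, -328.4, 267.7]
tcp_rot: [[0.974, -0.228, -0.001], [-0.228, -0.974, -0.0], [-0.001, 0.0, -1.0]]
force: [-0.1, 0.8, 1.2]
finger_gap: 0.994
grasp_force: 0.0
```

Emit:
play_rows([
  [[0.3, 0.25, 0], -0.05],
  [[0.6, 0.5, 0], -0.1],
  [[0.87, 0.77, 0], -0.15],
  [[0.87, 0.77, 0], -0.15],
  [[0.87, 0.77, 0], -0.15],
])

```text
clock: 1.98
ee_pos: [528.1, -213.6, 267.8]
tcp_rot: [[0.893, -0.449, -0.002], [-0.449, -0.893, -0.001], [-0.001, 0.001, -1.0]]
force: [-0.2, -0.6, 0.3]
finger_gap: 0.998
grasp_force: 0.0
```

```bash
python3 - <<'E'
from h import *
s=snap('wrist','w1'); c,d=ray(s,256,192); print(c.round(1),(d/np.linalg.norm(d)).round(2))
print(proj(s,(661,-94,198)),proj(s,(592,-118,150)))
E
```

```text
[ 590.3 -244.1  432.6] [-0.25  0.11 -0.96]
[ 47.09910219 119.05699779] [141.1386879  169.35395778]
```

View pics/w1.png

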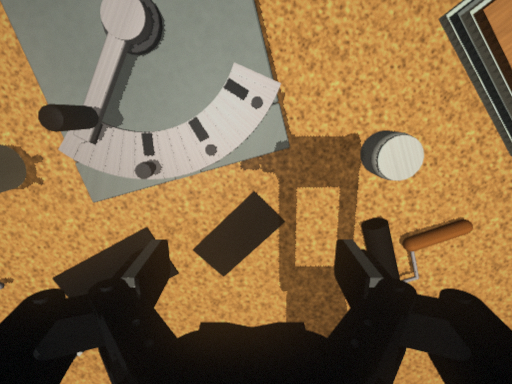

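The wrist view shows the handle top at (47,117) and the pin head at (147,167). Both are within 6 px of the prediction, so I'll go to the handle.

Emit:
play_rows([
  [[0.3, 0.26, 0], -0.05],
  [[0.6, 0.53, 0], -0.1],
  [[0.885, 0.8, 0], -0.15],
  [[0.885, 0.8, 0], -0.15],
  [[0.885, 0.8, -0.3], -0.15],
  [[0.885, 0.8, -0.6], -0.15],
  [[0.885, 0.8, -0.74], -0.15],
  [[0.885, 0.8, -0.74], -0.15],
])

```text
clock: 3.02
ee_pos: [658.9, -94.1, 155.3]
tcp_rot: [[0.763, -0.647, -0.005], [-0.647, -0.763, 0.0], [-0.004, 0.003, -1.0]]
force: [0.2, 0.0, -0.6]
finger_gap: 1.0
grasp_force: 0.0
```

Emit:
play_rows([
  [[0, 0, 0], 0],
  [[0, 0, 0], 0],
  [[0, 0, 0], 0],
  [[0, 0, 0], 0],
  [[0, 0, 0], 0],
  [[0, 0, 0], 0],
], jaw=1)

```text
clock: 3.78
ee_pos: [660.9, -94.9, 159.5]
tcp_rot: [[0.764, -0.645, -0.0], [-0.645, -0.764, -0.006], [0.003, 0.005, -1.0]]
force: [-4.7, -6.6, 6.9]
finger_gap: 0.231
grasp_force: 58.4
```

Emit:
play_rows([
  [[-0.04, -0.035, 0], 0.05],
  [[-0.08, -0.075, 0], 0.1],
  [[-0.12, -0.12, 0], 0.15],
  [[-0.155, -0.165, 0], 0.2],
  [[-0.185, -0.21, 0], 0.25],
  [[-0.21, -0.25, 0], 0.3],
  [[-0.23, -0.285, 0], 0.32],
  [[-0.23, -0.285, 0], 0.32],
  [[-0.23, -0.285, 0], 0.32],
])

```text
clock: 4.9
ee_pos: [632.6, -126.7, 159.2]
tcp_rot: [[0.981, -0.193, 0.01], [-0.194, -0.981, 0.01], [0.008, -0.012, -1.0]]
force: [7.2, 14.4, 2.9]
finger_gap: 0.229
grasp_force: 61.0
```

Emit:
play_rows([
  [[-0.015, -0.03, 0], 0],
  [[-0.03, -0.06, 0], 0],
  [[-0.03, -0.06, 0], 0],
  [[-0.03, -0.06, 0], 0],
])

```text
clock: 5.4
ee_pos: [625.0, -137.1, 159.2]
tcp_rot: [[0.981, -0.195, 0.004], [-0.195, -0.981, 0.009], [0.003, -0.009, -1.0]]
force: [1.5, 11.7, 6.0]
finger_gap: 0.232
grasp_force: 61.3
```

```bash
python3 - <<'E'
from h import *
s=snap('scene','s1');t=snap('top','t1')
f=lambda i,x,y,w,h,k:cv2.resize(i[y:y+h,x:x+w],None,fx=k,fy=k,interpolation=cv2.INTER_CUBIC)
cv2.imwrite('pics/c2.png',np.hstack([f(s['pixels'],155,200,100,100,4),f(t['pixels'],295,95,100,100,4)]))
E
```

```text
(no output)
```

View pics/c2.png

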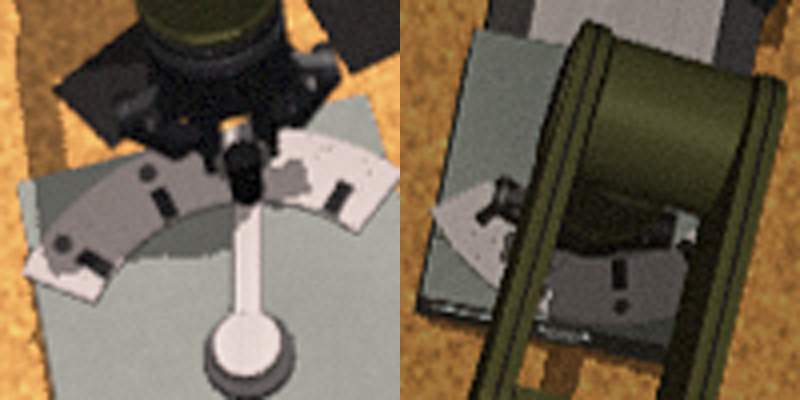

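The scene view shows the lever arm pointing straight at the pin and covering the second notch's mark (pivot (248,340), handle (243,165)). I'll release it and lift.

Emit:
play_rows([
  [[0, 0, 0], 0],
  [[0, 0, 0], 0],
  [[0, 0, 0], 0],
  [[0, 0, 0], 0],
  [[0, 0, 0], 0],
], jaw=-1)

```text
clock: 6.12
ee_pos: [622.8, -143.8, 157.2]
tcp_rot: [[0.98, -0.197, -0.0], [-0.197, -0.98, -0.0], [-0.0, 0.0, -1.0]]
force: [-0.6, -0.3, 0.9]
finger_gap: 1.0
grasp_force: 0.0
```

Emit:
play_rows([
  [[0, 0, 0.3], 0],
  [[0, 0, 0.6], 0],
  [[0, 0.1, 0.7], 0.1],
  [[-0.1, 0.4, 0.7], 0.2],
  [[-0.2, 0.7, 0.7], 0.3],
  [[-0.3, 1, 0.7], 0.4],
  [[-0.3, 1, 0.7], 0.5],
  [[-0.3, 1, 0.7], 0.5],
])

```text
clock: 7.12
ee_pos: [577.8, 6.9, 262.5]
tcp_rot: [[0.833, 0.554, 0.0], [0.554, -0.833, -0.0], [0.0, 0.0, -1.0]]
force: [0.7, -0.1, 0.3]
finger_gap: 1.001
grasp_force: 0.0
```

```bash
python3 - <<'E'
from h import *
s=snap('scene','s2');t=snap('top','t2');w=snap('wrist','w2')
f=lambda i,x,y,w,h,k:cv2.resize(i[y:y+h,x:x+w],None,fx=k,fy=k,interpolation=cv2.INTER_CUBIC)
cv2.imwrite('pics/c3.png',np.vstack([np.hstack([f(s['pixels'],155,200,100,100,4),f(t['pixels'],295,95,100,100,4)])]))
E
```

```text
(no output)
```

View pics/c3.png

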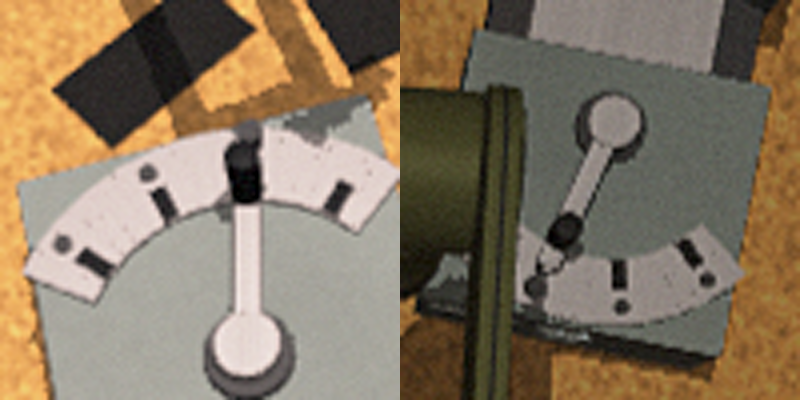

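The lever stays in the notch, with its nose in line with the pin at (537,288) in the top crop. Now I'll go to the stylus shank.

Emit:
play_rows([
  [[-0.05, 0.33, 0], 0.1],
  [[-0.1, 0.66, 0], 0.2],
  [[-0.13, 0.93, 0], 0.3],
  [[-0.13, 0.93, 0], 0.37],
  [[-0.13, 0.93, 0], 0.37],
])

```text
clock: 7.9
ee_pos: [558.6, 145.9, 262.1]
tcp_rot: [[0.394, 0.919, -0.0], [0.919, -0.394, -0.0], [-0.0, -0.0, -1.0]]
force: [0.7, 0.1, 0.2]
finger_gap: 0.999
grasp_force: 0.0
```

Emit:
play_rows([
  [[-0.05, 0.3, -0.2], 0],
  [[-0.1, 0.6, -0.4], 0],
  [[-0.13, 0.93, -0.6], 0],
  [[-0.13, 0.93, -0.9], 0],
  [[-0.13, 0.93, -0.9], 0],
  [[-0.13, 0.93, -0.9], 0],
])

```text
clock: 8.65
ee_pos: [540.1, 284.8, 128.4]
tcp_rot: [[0.394, 0.919, 0.001], [0.919, -0.394, 0.0], [0.001, 0.001, -1.0]]
force: [-0.0, -0.6, 1.0]
finger_gap: 0.998
grasp_force: 0.0
```

```bash
python3 - <<'E'
from h import *
w=snap('wrist','w3'); print(telemetry.get_state()['ee_pos'],[proj(w,p).round(0) for p in((529.5,263.5,17),(548.3,307.7,17),(539,285.5,17))])
E
```

```text
[540.7505844  285.03663793 129.20711709] [array([251., 208.]), array([251., 162.]), array([251., 186.])]
```

View pics/w3.png

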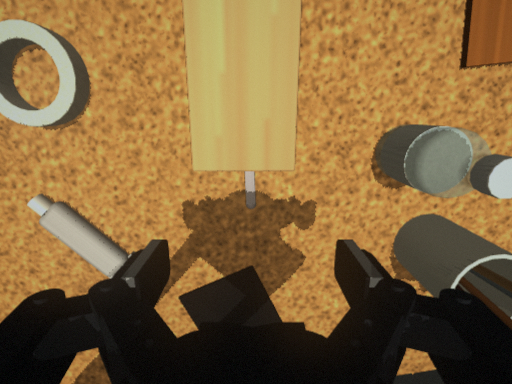

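The wrist view shows the shank centred between the fingers, with its tip at (251,207) as predicted. I'll descend and grip it.

Emit:
play_rows([
  [[0, 0, -0.3], 0],
  [[0, 0, -0.6], 0],
  [[0, 0, -0.75], 0],
  [[0, 0, -0.8], 0],
  [[0, 0, -0.8], 0],
])

```text
clock: 9.32
ee_pos: [540.3, 285.5, 8.7]
tcp_rot: [[0.392, 0.92, 0.002], [0.92, -0.392, 0.001], [0.002, 0.002, -1.0]]
force: [-0.0, -0.3, -0.3]
finger_gap: 1.001
grasp_force: 0.0
```

Emit:
play_rows([
  [[0, 0, 0], 0],
  [[0, 0, 0], 0],
  [[0, 0, 0], 0],
  [[0, 0, 0], 0],
  [[0, 0, 0], 0],
  [[0, 0, 0], 0],
  [[0, 0, 0], 0],
], jaw=1)

```text
clock: 10.2
ee_pos: [538.9, 285.5, 7.2]
tcp_rot: [[0.391, 0.92, -0.0], [0.92, -0.391, -0.0], [-0.0, -0.0, -1.0]]
force: [-0.1, -0.2, 0.7]
finger_gap: 0.001
grasp_force: 0.0
```

```bash
python3 - <<'E'
from h import *
w=snap('wrist','w4'); s=snap('scene','s4')['pixels']; print(telemetry.get_state()['finger_gap'])
cv2.imwrite('pics/c4.png',np.hstack([w['pixels'][60:384,120:400],cv2.resize(s[140:221,300:430],None,fx=4,fy=4)[:,:516]]))
E
```

```text
0.003154282318386
```

View pics/c4.png

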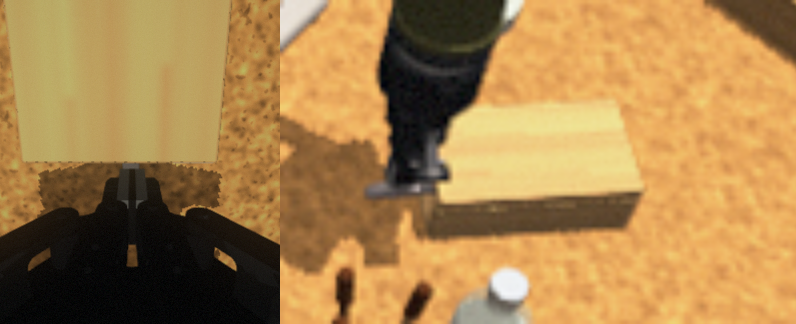

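```bash
python3 - <<'E'
from h import *
w=load('w4');g=cv2.cvtColor(w['pixels'],6)
print([proj(w,p).round(0).tolist() for p in((529.5,263.5,17),(539,285.5,17),(548.5,308,17),(539,285.5,7),(539,285.5,30))])
for v in range(215,345,8): print(v,g[v,225:280:2].tolist())
s=load('s4');print([proj(s,p).round(0).tolist() for p in((529.5,263.5,17),(539,285.5,17),(548.5,308,17))])
g=cv2.cvtColor(s['pixels'],6)
for v in range(180,192): print(v,g[v,314:346].tolist())
E
```

```text
[[253.0, 271.0], [253.0, 235.0], [253.0, 197.0], [253.0, 229.0], [254.0, 245.0]]
215 [157, 155, 154, 154, 153, 154, 154, 154, 156, 157, 160, 160, 162, 163, 166, 166, 164, 166, 166, 165, 166, 165, 163, 163, 162, 162, 160, 160]
223 [96, 96, 96, 91, 92, 90, 88, 91, 91, 97, 96, 104, 101, 101, 100, 84, 99, 86, 87, 92, 97, 97, 93, 89, 84, 84, 74, 93]
231 [81, 67, 59, 69, 80, 82, 78, 60, 49, 50, 49, 50, 39, 30, 30, 45, 49, 48, 49, 49, 63, 73, 81, 79, 75, 67, 73, 70]
239 [77, 62, 34, 31, 29, 28, 26, 43, 48, 46, 46, 49, 32, 25, 26, 36, 47, 47, 48, 48, 39, 29, 25, 27, 27, 37, 69, 74]
247 [28, 26, 28, 26, 25, 24, 28, 42, 44, 44, 43, 47, 23, 25, 27, 28, 45, 44, 44, 42, 45, 24, 25, 22, 28, 22, 29, 34]
255 [19, 20, 24, 24, 19, 22, 35, 43, 39, 42, 44, 42, 24, 19, 15, 19, 42, 40, 41, 41, 41, 27, 21, 23, 20, 21, 18, 22]
263 [21, 18, 20, 14, 15, 18, 16, 17, 16, 13, 53, 80, 25, 21, 25, 31, 80, 38, 17, 18, 21, 20, 18, 13, 19, 21, 19, 20]
271 [17, 11, 14, 14, 14, 17, 17, 16, 18, 14, 12, 16, 22, 22, 20, 22, 17, 11, 12, 13, 17, 17, 13, 17, 17, 13, 17, 17]
279 [11, 10, 11, 11, 11, 12, 14, 11, 13, 10, 10, 14
[... 2057 characters left out ...]
, 78, 67, 68, 71, 100, 141, 174, 85, 80, 77, 66, 136, 224, 214, 212, 210, 209, 208]
188 [107, 112, 103, 106, 110, 122, 114, 90, 91, 90, 89, 85, 74, 73, 76, 66, 69, 70, 74, 74, 76, 79, 96, 92, 79, 126, 218, 211, 208, 206, 209, 207]
189 [113, 112, 107, 111, 116, 113, 111, 89, 82, 81, 75, 77, 87, 85, 87, 87, 99, 96, 98, 101, 98, 106, 128, 128, 111, 121, 200, 215, 214, 214, 210, 212]
190 [107, 107, 118, 121, 114, 112, 109, 106, 100, 90, 99, 108, 117, 103, 105, 111, 118, 117, 112, 116, 107, 100, 129, 120, 101, 99, 147, 188, 184, 182, 181, 177]
191 [104, 100, 108, 116, 116, 116, 112, 110, 106, 93, 101, 114, 111, 103, 105, 115, 118, 109, 107, 110, 104, 105, 129, 122, 97, 77, 72, 72, 71, 76, 78, 79]
```

```bash
python3 - <<'E'
from h import *
s=load('s4');u=np.array([.391,.92,0]);n=np.array([.92,-.391,0]);p=np.array([539,285.5,0])
for z in(0,7,12,17,22,30,40): print(z,[proj(s,p+a*u+b*n+[0,0,z]).round(1).tolist() for a,b in((-11,12),(11,12),(0,0),(-24,0))])
h=cv2.cvtColor(s['pixels'],cv2.COLOR_BGR2HSV)
for v in range(176,194): print(v,' '.join('%3d/%-3d'%(x[1],x[2]) for x in h[v,318:344]))
E
```

```text
0 [[324.6, 194.1], [331.3, 193.7], [327.3, 190.8], [319.9, 191.3]]
7 [[324.9, 192.9], [331.7, 192.5], [327.6, 189.6], [320.3, 190.1]]
12 [[325.2, 192.1], [332.0, 191.6], [327.9, 188.8], [320.5, 189.2]]
17 [[325.4, 191.2], [332.2, 190.8], [328.1, 187.9], [320.7, 188.3]]
22 [[325.7, 190.3], [332.5, 189.9], [328.4, 187.0], [320.9, 187.5]]
30 [[326.1, 188.9], [332.9, 188.5], [328.8, 185.6], [321.3, 186.0]]
40 [[326.6, 187.1], [333.5, 186.7], [329.3, 183.8], [321.8, 184.3]]
176 162/131 152/141 159/135 158/132 151/140 157/185 148/243 149/234 154/224 149/139  89/20   94/19   51/20   70/29   36/21  121/21  109/14   46/22   14/56    8/98   11/96   80/109 130/188 124/233 120/242 117/241
177 161/133 158/142 154/146 152/141 155/143 160/169 159/224 154/233 154/229 145/179  58/31  195/17   54/19   64/24   27/19   10/25   46/28   21/12    4/57    9/109  13/98   90/168 120/253 120/244 121/240 123/240
178 149/135 156/141 157/151 155/143 153/138 155/140 154/182 149/243 153/232 135/153  99/18   85/12   23/22   53/24   46/28   40/32   31/33   24/32   24/64    7/104  10/99   92/166 121/251 121/243 116/24
[... 2488 characters left out ...]
7 126/160 132/151 134/129 129/125 133/182 123/224 125/220 125/217
191 155/153 156/154 161/150 157/146 157/140 165/125 165/136 155/150 153/147 149/135 160/140 151/152 163/160 160/145 165/141 156/147 158/140 127/129 131/163 131/152 137/123 130/94  129/89  126/91  133/92  129/95 
192 142/147 160/145 155/155 163/153 155/151 153/145 148/145 152/138 150/133 155/130 156/137 149/145 156/167 158/190 158/170 157/140 155/145 135/128 130/155 128/140 131/105 133/115 127/116 136/103 129/105 138/109
193 150/136 156/134 154/152 159/162 157/154 155/146 158/137 152/139 161/133 150/131 157/135 161/141 152/184 152/243 160/221 148/138 158/142 145/123 127/137 137/128 129/87  125/100 125/120 129/93  137/93  136/92
```

The scene pixels show the fingertips ending above the shank, at about z 25. I'll check the tip height by touching the table in front of the shank.

Emit:
play_rows([
  [[-0.08, -0.18, 0], 0],
  [[-0.157, -0.368, 0], 0],
  [[-0.157, -0.368, 0], 0],
  [[-0.157, -0.368, -0.03], 0],
  [[-0.157, -0.368, -0.03], 0],
])

```text
clock: 10.92
ee_pos: [516.0, 231.1, 2.5]
tcp_rot: [[0.391, 0.92, 0.0], [0.92, -0.391, 0.0], [0.001, 0.0, -1.0]]
force: [0.4, 0.8, -0.2]
finger_gap: 0.004
grasp_force: 0.0
```

Emit:
play_rows([
  [[0, 0, -0.02], 0],
  [[0, 0, -0.04], 0],
  [[0, 0, -0.04], 0],
])

```text
clock: 11.3
ee_pos: [515.1, 230.4, -3.6]
tcp_rot: [[0.391, 0.92, -0.001], [0.92, -0.391, -0.0], [-0.0, -0.001, -1.0]]
force: [0.3, 0.3, 0.4]
finger_gap: -0.002
grasp_force: 0.0
```

Emit:
play_rows([
  [[0, 0, -0.03], 0],
  [[0, 0, -0.05], 0],
  [[0, 0, -0.05], 0],
])

```text
clock: 11.68
ee_pos: [515.0, 230.1, -11.1]
tcp_rot: [[0.392, 0.92, -0.001], [0.92, -0.392, -0.0], [-0.001, -0.001, -1.0]]
force: [0.5, 0.6, -0.3]
finger_gap: -0.002
grasp_force: 0.0
```

Emit:
play_rows([
  [[0, 0, -0.02], 0],
  [[0, 0, -0.03], 0],
  [[0, 0, -0.03], 0],
])

```text
clock: 12.05
ee_pos: [515.3, 230.2, -15.3]
tcp_rot: [[0.391, 0.92, -0.0], [0.92, -0.391, -0.0], [-0.0, -0.0, -1.0]]
force: [0.0, -0.5, 0.1]
finger_gap: 0.0
grasp_force: 0.0
```

Emit:
play_rows([
  [[0, 0, -0.02], 0],
  [[0, 0, -0.02], 0],
])

```text
clock: 12.3
ee_pos: [515.2, 230.2, -18.4]
tcp_rot: [[0.391, 0.92, -0.0], [0.92, -0.391, -0.0], [-0.0, -0.0, -1.0]]
force: [-0.2, 0.6, -0.8]
finger_gap: -0.002
grasp_force: 0.0
```

Emit:
play_rows([
  [[0, 0, -0.02], 0],
  [[0, 0, -0.02], 0],
])

```text
clock: 12.55
ee_pos: [515.1, 230.2, -21.4]
tcp_rot: [[0.391, 0.92, -0.0], [0.92, -0.391, -0.0], [-0.0, -0.0, -1.0]]
force: [0.3, 0.1, -0.2]
finger_gap: 0.002
grasp_force: 0.0
```

```bash
python3 - <<'E'
from h import *
s=snap('scene','s5');u=np.array([.391,.92,0]);n=np.array([.92,-.391,0]);p=np.array([515,230.,0])
for z in(-20,-10,0,10,20): print(z,[proj(s,p+a*u+b*n+[0,0,z]).round(1).tolist() for a,b in((0,0),(0,8))])
c=proj(s,p).astype(int);g=cv2.cvtColor(s['pixels'],6)
for v in range(c[1]-16,c[1]+6): print(v,g[v,c[0]-12:c[0]+14].tolist())
E
```

```text
-20 [[308.0, 195.3], [308.4, 197.3]]
-10 [[308.4, 193.6], [308.8, 195.7]]
0 [[308.7, 191.9], [309.1, 194.0]]
10 [[309.1, 190.2], [309.5, 192.3]]
20 [[309.5, 188.4], [309.9, 190.5]]
175 [176, 169, 166, 164, 160, 150, 160, 173, 153, 141, 50, 10, 10, 26, 24, 20, 21, 25, 23, 17, 29, 18, 19, 16, 15, 36]
176 [104, 122, 144, 147, 144, 96, 105, 136, 93, 86, 47, 16, 27, 30, 17, 13, 10, 20, 25, 18, 16, 22, 17, 25, 20, 88]
177 [115, 107, 96, 100, 108, 111, 92, 92, 100, 94, 52, 3, 22, 17, 23, 24, 14, 18, 10, 16, 10, 16, 23, 7, 56, 141]
178 [113, 112, 102, 104, 111, 118, 105, 98, 100, 100, 82, 9, 18, 14, 23, 5, 23, 26, 18, 12, 14, 14, 19, 36, 110, 176]
179 [112, 110, 95, 94, 98, 114, 121, 111, 104, 109, 100, 15, 24, 12, 17, 13, 14, 13, 27, 33, 51, 46, 22, 67, 150, 196]
180 [104, 108, 106, 107, 109, 111, 118, 108, 110, 108, 96, 27, 17, 23, 23, 20, 15, 21, 39, 57, 70, 64, 30, 86, 172, 191]
181 [108, 110, 113, 116, 112, 112, 107, 99, 102, 108, 80, 18, 18, 24, 15, 14, 10, 25, 39, 64, 78, 64, 26, 104, 182, 182]
182 [110, 110, 114, 100, 109, 111, 103, 96, 92, 103, 95, 28, 12, 19, 20, 19, 22, 13, 52, 91
[... 1082 characters left out ...]
, 15, 14, 18, 21, 30, 28, 53, 70, 62, 47, 45, 81, 106]
192 [61, 107, 117, 111, 116, 117, 110, 108, 102, 107, 104, 70, 42, 43, 44, 36, 47, 72, 81, 108, 119, 125, 118, 132, 154, 159]
193 [90, 106, 111, 103, 108, 113, 106, 101, 100, 102, 99, 90, 79, 91, 93, 89, 94, 109, 131, 180, 184, 185, 178, 176, 198, 198]
194 [108, 93, 103, 109, 106, 105, 103, 99, 100, 97, 98, 102, 108, 120, 124, 119, 112, 103, 140, 194, 195, 193, 184, 174, 185, 201]
195 [111, 100, 111, 113, 109, 102, 97, 97, 104, 97, 95, 95, 101, 109, 115, 115, 119, 124, 167, 192, 191, 189, 187, 186, 184, 192]
196 [106, 111, 112, 118, 119, 112, 101, 104, 107, 98, 92, 95, 104, 108, 108, 107, 127, 170, 196, 188, 183, 182, 181, 184, 176, 182]
```

Emit:
play_rows([
  [[0, 0, -0.02], 0],
  [[0, 0, -0.02], 0],
])

```text
clock: 12.85
ee_pos: [515.7, 230.4, -22.9]
tcp_rot: [[0.391, 0.92, 0.001], [0.92, -0.391, 0.0], [0.001, 0.001, -1.0]]
force: [-1.8, -0.8, 10.1]
finger_gap: -0.003
grasp_force: 5.0
```

Emit:
play_rows([
  [[0, 0, -0.02], 0],
  [[0, 0, -0.02], 0],
])

```text
clock: 13.1
ee_pos: [515.8, 230.4, -23.1]
tcp_rot: [[0.391, 0.92, 0.002], [0.92, -0.391, 0.001], [0.002, 0.002, -1.0]]
force: [-7.0, -3.5, 32.2]
finger_gap: 0.004
grasp_force: 16.4
```

```bash
python3 - <<'E'
from h import *
w=snap('wrist','w6'); s=snap('scene','s6'); t=snap('top','t6'); print(telemetry.get_state()['ee_pos'],telemetry.get_state()['force'])
f=lambda i,x,y,w,h,k:cv2.resize(i[y:y+h,x:x+w],None,fx=k,fy=k,interpolation=cv2.INTER_CUBIC)
for p in ((515,230,-25),(515,230,0)): print([proj(q,p).round(1) for q in (w,s,t)])
cv2.imwrite('pics/c6.png',np.vstack([np.hstack([f(s['pixels'],280,140,66,50,6),f(t['pixels'],170,160,66,50,6)]),f(w['pixels'],128,140,264,100,3)]))
E
```

```text
[515.74609408 230.39229794 -23.07478547] [-6.65474096 -2.50466213 32.86276922]
[array([252.3, 228.8]), array([307.8, 196.1]), array([221.6, 193.4])]
[array([252.5, 246.5]), array([308.7, 191.9]), array([220.8, 192.9])]
```

View pics/c6.png

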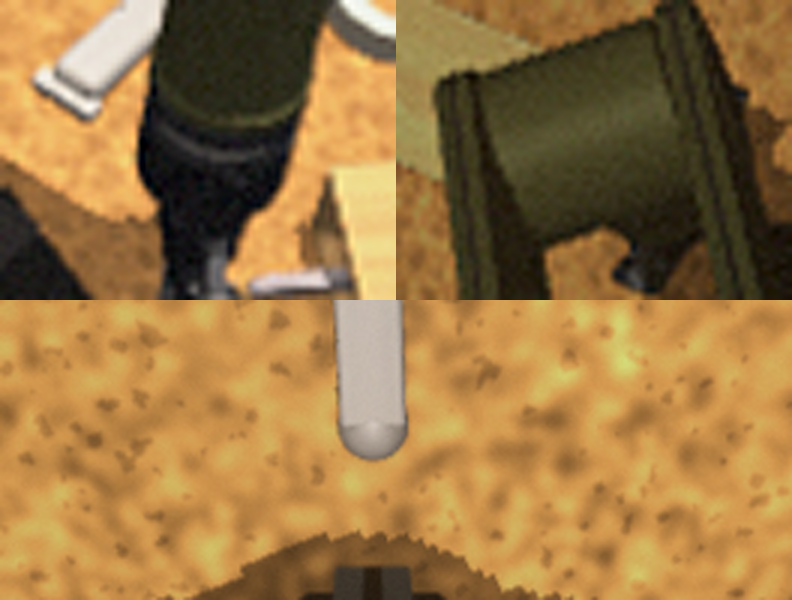

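Contact came at TCP z of about -23, so the real fingertips sit about 23 mm higher than reported, and the wrist view agrees. The wrist crop also shows the shank tip at (372,455), in line with the tool. I'll redo the grasp 23 mm lower.

Emit:
play_rows([
  [[0, 0, 0.2], 0],
  [[0, 0, 0.4], 0],
  [[0, 0, 0.4], 0],
  [[0, 0, 0.4], 0],
  [[0.08, 0.18, 0.4], 0],
  [[0.157, 0.368, 0.4], 0],
  [[0.157, 0.368, 0.4], 0],
  [[0.157, 0.368, 0.2], 0],
  [[0.157, 0.368, 0.07], 0],
  [[0.157, 0.368, 0.07], 0],
  [[0.157, 0.368, 0.07], 0],
], jaw=-1)

```text
clock: 14.62
ee_pos: [538.6, 284.9, -16.8]
tcp_rot: [[0.392, 0.92, -0.001], [0.92, -0.392, -0.0], [-0.001, -0.001, -1.0]]
force: [-0.5, 0.2, 0.3]
finger_gap: 0.999
grasp_force: 0.0
```

Emit:
play_rows([
  [[0, 0, 0], 0],
  [[0, 0, 0], 0],
  [[0, 0, 0], 0],
  [[0, 0, 0], 0],
  [[0, 0, 0], 0],
  [[0, 0, 0], 0],
  [[0, 0, 0], 0],
], jaw=1)

```text
clock: 15.5
ee_pos: [539.0, 285.5, -16.7]
tcp_rot: [[0.391, 0.92, 0.0], [0.92, -0.391, 0.0], [0.0, 0.0, -1.0]]
force: [0.1, -0.1, 0.9]
finger_gap: 0.092
grasp_force: 62.6
```

Gripped (gap 0.092, 62 N). Now I'll draw it straight out, raised slightly to clear the mat edge.

Emit:
play_rows([
  [[0, 0, 0.02], 0],
  [[-0.04, -0.095, 0.02], 0],
  [[-0.1, -0.235, 0.02], 0],
  [[-0.165, -0.38, 0.02], 0],
  [[-0.23, -0.53, 0.02], 0],
  [[-0.295, -0.68, 0.02], 0],
  [[-0.36, -0.83, 0.02], 0],
  [[-0.409, -0.949, 0.02], 0],
  [[-0.409, -0.949, 0.02], 0],
  [[-0.409, -0.949, 0.02], 0],
])

```text
clock: 16.75
ee_pos: [478.5, 143.4, -13.5]
tcp_rot: [[0.392, 0.92, 0.001], [0.92, -0.392, 0.001], [0.001, 0.001, -1.0]]
force: [0.2, -0.6, 0.2]
finger_gap: 0.097
grasp_force: 62.4
```

```bash
python3 - <<'E'
from h import *
w=snap('wrist','w7'); s=snap('scene','s7'); t=snap('top','t7'); st=telemetry.get_state(); print(st['ee_pos'],st['force'],st['wrist_torque'],st['finger_gap'])
u=np.array([.391,.92,0]); T=st['ee_pos']*[1,1,0]+[0,0,18]
for a in (-24,76,91,166): print(a,[proj(q,T+a*u).round(1) for q in (w,s,t)])
E
```

```text
[478.35364327 143.77178246 -13.6455419 ] [ 0.32430838 -0.43961132 -0.44990715] [-0.09778003  0.01982815  0.05225518] 0.09749237711613204
-24 [array([253. , 291.4]), array([272.8, 191.1]), array([252.1, 206.6])]
76 [array([253. , 100.7]), array([303.9, 189.1]), array([224.9, 194.6])]
91 [array([253. ,  64.8]), array([308.6, 188.8]), array([220.8, 192.8])]
166 [array([ 252.9, -158.7]), array([331.8, 187.4]), array([200.6, 183.8])]
```

```bash
python3 - <<'E'
from h import *
w=load('w7')['pixels']; s=load('s7')['pixels']
for v in range(0,230,12): print(v,w[v,253].tolist(),''.join('#' if x<90 else 'o' if x<150 else '.' for x in cv2.cvtColor(w,6)[v,200:306:3]))
for v in range(180,196): print(v,cv2.cvtColor(s,6)[v,268:345:3].tolist())
E
```

```text
0 [28, 56, 107] ......o####################.........
12 [31, 58, 111] ......o####################......o..
24 [29, 57, 109] .oo....####################.........
36 [31, 63, 114] ......o####################.........
48 [29, 62, 112] .o...o.####################.........
60 [23, 41, 75] .....oo.##################..........
72 [79, 232, 231] .........oo............oo...........
84 [75, 226, 232] .......................o...ooo......
96 [80, 229, 232] .......................o.o..........
108 [221, 229, 233] ............oo.......#o.............
120 [218, 227, 232] ....................................
132 [216, 226, 232] ....o...............................
144 [215, 225, 232] ......................o.............
156 [212, 224, 232] ....o.....o###......................
168 [212, 221, 231] ..############.......#...oo.........
180 [210, 218, 229] ##############.......###............
192 [204, 214, 225] ##############.......#####......o...
204 [202, 210, 222] ##############.......#######..o.....
216 [199, 209, 220] ##############.......#########......
228 [108, 115, 123] ##############ooooooo##
[... 1249 characters left out ...]
04, 18, 110, 134, 63, 49, 57, 74, 83, 68, 74, 18, 23, 29, 20, 17, 31, 45, 79, 104, 122, 144, 181]
191 [23, 24, 72, 59, 24, 63, 79, 37, 50, 35, 106, 122, 90, 97, 27, 31, 44, 60, 69, 74, 78, 142, 107, 119, 69, 75]
192 [23, 25, 29, 58, 15, 39, 45, 26, 25, 22, 111, 149, 103, 105, 80, 71, 73, 94, 112, 103, 111, 184, 109, 109, 94, 86]
193 [27, 22, 22, 44, 13, 32, 34, 41, 40, 131, 141, 182, 134, 121, 115, 120, 147, 133, 154, 132, 145, 182, 104, 100, 96, 74]
194 [23, 18, 23, 27, 20, 7, 43, 41, 73, 198, 184, 183, 175, 164, 156, 160, 199, 174, 192, 174, 166, 191, 104, 97, 76, 81]
195 [16, 22, 22, 28, 26, 25, 46, 36, 141, 190, 180, 183, 174, 168, 192, 194, 194, 186, 187, 171, 174, 195, 103, 74, 78, 78]
```

The stylus is level and in line. The brown handle begins at row 65 and the ferrule at row 104, as predicted. I'll set it down, then regrip on the handle.

Emit:
play_rows([
  [[0, 0, -0.025], 0],
  [[0, 0, -0.025], 0],
  [[0, 0, -0.025], 0],
])

```text
clock: 17.27
ee_pos: [478.1, 143.6, -17.5]
tcp_rot: [[0.391, 0.92, 0.001], [0.92, -0.391, 0.0], [0.001, 0.001, -1.0]]
force: [0.9, -0.4, 0.4]
finger_gap: 0.101
grasp_force: 63.2
```

Emit:
play_rows([
  [[0, 0, 0], 0],
  [[0, 0, 0], 0],
  [[0, 0, 0], 0],
  [[0, 0, 0], 0],
  [[0, 0, 0.2], 0],
  [[0, 0, 0.5], 0],
  [[0, 0, 0.5], 0],
  [[0.11, 0.26, 0.5], 0],
  [[0.22, 0.52, 0.5], 0],
  [[0.329, 0.773, 0.5], 0],
  [[0.329, 0.773, 0.5], 0],
  [[0.329, 0.773, 0.5], 0],
], jaw=-1)

```text
clock: 18.77
ee_pos: [525.4, 258.3, 56.3]
tcp_rot: [[0.391, 0.92, -0.003], [0.92, -0.391, -0.002], [-0.003, -0.002, -1.0]]
force: [0.0, -0.5, -0.0]
finger_gap: 0.998
grasp_force: 0.0
```

```bash
python3 - <<'E'
from h import *
w=snap('wrist','w8'); s=snap('scene','s8'); st=telemetry.get_state(); print(st['ee_pos'])
h=cv2.cvtColor(w['pixels'],cv2.COLOR_BGR2HSV);g=h[...,2]
for v in range(120,330,12): print(v,w['pixels'][v,253].tolist(),''.join('#' if x<100 else 'o' if x<150 else '.' for x in g[v,180:330:3]))
u=np.array([.391,.92,0]); T=st['ee_pos']*[1,1,0]+[0,0,22]
for a in (-50,-35,0,40): print(a,[proj(q,T+a*u).round(1) for q in (w,s)])
E
```

```text
[525.51792943 257.76479717  56.76444427]
120 [109, 179, 202] ..................................................
132 [105, 175, 199] ..................................................
144 [76, 129, 168] ...o.....o.oo....oo....o..o.......o.....o.........
156 [20, 37, 54] .....................o########o...................
168 [24, 54, 94] ....................o#oo#oo##o#o..................
180 [26, 56, 94] ....................o#o########...................
192 [25, 52, 91] ....................o#o########......oo.....o.....
204 [18, 36, 58] ...............oooo############...................
216 [20, 32, 58] ..ooooo#oo##oooo#ooo###########oo#ooooooooo#oo..oo
228 [14, 33, 54] #oo#oooooooo#######o###########ooooooooooooooooooo
240 [17, 31, 52] o###oo#ooo#ooooooooo############ooooo##ooo.ooooooo
252 [29, 81, 115] oooooooooooooooooo####oooooo#####oooo.............
264 [28, 82, 118] ####o##ooo#ooooooo#ooooooooo#oooooooooo........o..
276 [76, 82, 90] ####ooo#oooo##o##ooo#oo#######oo#ooooooooooooo.o..
288 [77, 83, 90] o..oo.oooooooo##############o##oo#ooo#o#ooooo#oo..
300 [74, 81, 89] ..o..o##########################o##ooooooooo......
312 [76, 81, 88] ################################oooooo#o..........
324 [73, 77, 83] ##########################################........
-50 [array([253.4, 270. ]), array([303.2, 188.2])]
-35 [array([253.4, 253.3]), array([307.9, 187.9])]
0 [array([253.5, 211.6]), array([318.8, 187.2])]
40 [array([253.6, 158.9]), array([331.1, 186.4])]
```

Emit:
play_rows([
  [[0, 0, -0.25], 0],
  [[0, 0, -0.45], 0],
  [[0, 0, -0.51], 0],
  [[0, 0, -0.51], 0],
  [[0, 0, -0.51], 0],
])

```text
clock: 19.5
ee_pos: [527.9, 259.2, -17.8]
tcp_rot: [[0.392, 0.92, 0.002], [0.92, -0.392, 0.001], [0.001, 0.001, -1.0]]
force: [-0.2, -0.1, 0.6]
finger_gap: 0.995
grasp_force: 0.0
```

Emit:
play_rows([
  [[0, 0, 0], 0],
  [[0, 0, 0], 0],
  [[0, 0, 0], 0],
  [[0, 0, 0], 0],
  [[0, 0, 0], 0],
  [[0, 0, 0], 0],
], jaw=1)

```text
clock: 20.25
ee_pos: [527.5, 259.3, -18.4]
tcp_rot: [[0.391, 0.92, 0.001], [0.92, -0.391, 0.001], [0.001, 0.001, -1.0]]
force: [-0.6, -0.3, 6.0]
finger_gap: 0.266
grasp_force: 60.2
```

The stylus is gripped on the handle (gap 0.266). I'll lift and carry it over the open area, yawed so the wrist camera can see the press front on its way.

Emit:
play_rows([
  [[0, 0, 0.15], 0],
  [[0, 0, 0.4], 0],
  [[-0.05, -0.1, 0.7], 0],
  [[-0.2, -0.4, 0.87], 0],
  [[-0.35, -0.7, 0.87], 0],
  [[-0.5, -1, 0.87], 0.06],
  [[-0.5, -1, 0.87], 0.13],
  [[-0.5, -1, 0.87], 0.13],
])

```text
clock: 21.25
ee_pos: [451.4, 108.5, 111.4]
tcp_rot: [[0.199, 0.98, -0.0], [0.98, -0.199, 0.0], [-0.0, -0.0, -1.0]]
force: [-0.4, -0.2, -1.4]
finger_gap: 0.266
grasp_force: 59.3
```

Emit:
play_rows([
  [[-0.1, -0.33, 0], 0],
  [[-0.2, -0.66, 0], 0],
  [[-0.28, -1, 0], 0],
  [[-0.28, -1, 0], 0],
  [[-0.28, -1, 0], 0],
])

```text
clock: 21.88
ee_pos: [410.4, -40.5, 111.4]
tcp_rot: [[0.199, 0.98, 0.0], [0.98, -0.199, 0.001], [0.001, 0.0, -1.0]]
force: [-0.0, 0.3, -1.4]
finger_gap: 0.263
grasp_force: 59.4
```

Emit:
play_rows([
  [[0, -0.33, 0], 0],
  [[0, -0.66, 0], 0],
  [[0, -0.98, 0], 0],
  [[0, -0.98, 0], 0],
  [[0, -0.98, 0], 0],
])

```text
clock: 22.5
ee_pos: [410.2, -186.4, 111.2]
tcp_rot: [[0.196, 0.981, -0.001], [0.981, -0.196, 0.001], [0.001, -0.001, -1.0]]
force: [-0.5, 0.3, -0.9]
finger_gap: 0.271
grasp_force: 59.4
```

```bash
python3 - <<'E'
from h import *
w=snap('wrist','w9'); st=telemetry.get_state(); print(st['ee_pos'],st['finger_gap'],w['K'].round(0).tolist(),ray(w,0,0)[0])
F=np.array([560.5,-147.3,0]);d=np.array([.982,-.191,0]);n=np.array([.191,.982,0])
P=lambda y,z:proj(w,F+y*n+[0,0,z])
print([P(y,z).round(0).tolist() for y in(-120,0,120) for z in(0,70,120)])
# rectified front face, 2.5 px/mm, left = +y
src=np.float32([P(120,120),P(-120,120),P(-120,0),P(120,0)])
R=cv2.warpPerspective(w['pixels'],cv2.getPerspectiveTransform(src,np.float32([[0,0],[600,0],[600,300],[0,300]])),(600,300))
cv2.imwrite('pics/c9.png',np.vstack([R,cv2.resize(w['pixels'],(600,300)) if 0 else R[:0]])); 
g=cv2.cvtColor(R,6)
for z in range(110,30,-5): print(z,g[int((120-z)*2.5),::12].tolist())
E
```

```text
[ 409.92002695 -186.02455134  111.1750074 ] 0.26517903866372683 [[279.0, 0.0, 252.0], [0.0, 279.0, 194.0], [0.0, 0.0, 1.0]] [ 423.51780689 -117.08480445  276.06748535]
[[384.0, 233.0], [422.0, 268.0], [466.0, 308.0], [399.0, 117.0], [449.0, 118.0], [512.0, 119.0], [419.0, -32.0], [487.0, -91.0], [583.0, -175.0]]
110 [0, 0, 0, 0, 0, 0, 0, 0, 0, 0, 0, 0, 0, 0, 0, 0, 0, 0, 48, 48, 50, 49, 47, 46, 47, 47, 46, 47, 47, 49, 49, 48, 50, 50, 47, 49, 51, 51, 51, 52, 50, 52, 54, 52, 54, 55, 54, 56, 57, 60]
105 [0, 0, 0, 0, 0, 0, 0, 0, 0, 0, 0, 0, 0, 0, 8, 45, 47, 48, 47, 50, 48, 50, 46, 48, 48, 46, 46, 47, 47, 48, 49, 49, 47, 50, 51, 49, 51, 51, 52, 50, 49, 50, 53, 52, 55, 55, 53, 56, 57, 57]
100 [0, 0, 0, 0, 0, 0, 0, 0, 0, 0, 0, 0, 45, 47, 46, 47, 48, 48, 48, 47, 50, 49, 49, 46, 45, 48, 49, 49, 48, 47, 48, 50, 49, 49, 50, 49, 51, 50, 50, 50, 51, 51, 53, 51, 55, 54, 55, 55, 57, 55]
95 [0, 0, 0, 0, 0, 0, 0, 0, 0, 0, 0, 0, 57, 59, 59, 61, 65, 55, 47, 48, 46, 49, 48, 47, 48, 46, 47, 47, 48, 51, 51, 49, 50, 50, 49, 47, 49, 51, 49, 50, 54, 50, 52, 52, 54, 54, 54, 56, 55, 59]
90 [0, 0, 0, 0, 0, 0, 0,
[... 1606 characters left out ...]
 80, 84, 86, 88, 89, 91, 91, 81, 53, 50, 49, 48, 48, 49, 50, 49, 50, 47, 50, 52, 53, 52, 54, 56, 55, 57, 59, 58]
45 [0, 0, 0, 0, 0, 0, 0, 0, 36, 44, 44, 46, 46, 46, 47, 48, 48, 50, 48, 49, 49, 77, 79, 77, 78, 79, 78, 80, 77, 78, 52, 50, 47, 50, 49, 50, 48, 49, 48, 52, 51, 52, 52, 53, 56, 55, 54, 57, 58, 59]
40 [0, 0, 0, 0, 0, 0, 0, 0, 45, 45, 45, 46, 48, 49, 46, 46, 47, 49, 49, 49, 50, 48, 48, 50, 51, 50, 50, 49, 52, 50, 50, 50, 50, 51, 51, 50, 49, 50, 50, 52, 51, 52, 53, 54, 55, 55, 54, 56, 58, 60]
35 [0, 0, 0, 0, 0, 0, 0, 0, 45, 45, 43, 47, 47, 47, 47, 48, 48, 50, 49, 50, 50, 49, 50, 50, 49, 51, 52, 51, 53, 50, 49, 51, 51, 52, 51, 50, 48, 52, 48, 52, 53, 52, 52, 55, 54, 57, 58, 58, 60, 61]
```

```bash
python3 - <<'E'
from h import *
w=load('w9');F=np.array([560.5,-147.3,0]);n=np.array([.191,.982,0])
P=lambda y,z:proj(w,F+y*n+[0,0,z])
src=np.float32([P(40,110),P(-40,110),P(-40,30),P(40,30)])
R=cv2.warpPerspective(w['pixels'],cv2.getPerspectiveTransform(src,np.float32([[0,0],[640,0],[640,640],[0,640]])),(640,640))
cv2.imwrite('pics/rec.png',cv2.resize(R,(400,400)))
g=cv2.cvtColor(R,6).astype(int)
for z in(82,70,62,50):print('z',z,[(round(40-x/8,1),g[(110-z)*8,x]) for x in range(100,560,8)])
for y in(0,-10,17):print('y',y,[(round(110-v/8,1),g[v,(40-y)*8]) for v in range(100,600,10)])
E
```

```text
z 82 [(27.5, np.int64(48)), (26.5, np.int64(50)), (25.5, np.int64(50)), (24.5, np.int64(50)), (23.5, np.int64(48)), (22.5, np.int64(51)), (21.5, np.int64(60)), (20.5, np.int64(77)), (19.5, np.int64(78)), (18.5, np.int64(80)), (17.5, np.int64(79)), (16.5, np.int64(79)), (15.5, np.int64(79)), (14.5, np.int64(79)), (13.5, np.int64(73)), (12.5, np.int64(77)), (11.5, np.int64(83)), (10.5, np.int64(84)), (9.5, np.int64(84)), (8.5, np.int64(82)), (7.5, np.int64(83)), (6.5, np.int64(83)), (5.5, np.int64(84)), (4.5, np.int64(83)), (3.5, np.int64(85)), (2.5, np.int64(86)), (1.5, np.int64(84)), (0.5, np.int64(83)), (-0.5, np.int64(87)), (-1.5, np.int64(83)), (-2.5, np.int64(85)), (-3.5, np.int64(85)), (-4.5, np.int64(85)), (-5.5, np.int64(84)), (-6.5, np.int64(84)), (-7.5, np.int64(85)), (-8.5, np.int64(86)), (-9.5, np.int64(85)), (-10.5, np.int64(83)), (-11.5, np.int64(85)), (-12.5, np.int64(85)), (-13.5, np.int64(81)), (-14.5, np.int64(74)), (-15.5, np.int64(75)), (-16.5, np.int64(80)), (-17.5, np.int64(80)), (-18.5, np.int64(80)), (-19.5, np.int64(80)), (-20.5, np.int64(80)), (-21.5, np.int6
[... 6733 characters left out ...]
.0, np.int64(79)), (73.8, np.int64(79)), (72.5, np.int64(79)), (71.2, np.int64(79)), (70.0, np.int64(79)), (68.8, np.int64(80)), (67.5, np.int64(77)), (66.2, np.int64(78)), (65.0, np.int64(79)), (63.8, np.int64(78)), (62.5, np.int64(79)), (61.2, np.int64(79)), (60.0, np.int64(79)), (58.8, np.int64(78)), (57.5, np.int64(80)), (56.2, np.int64(78)), (55.0, np.int64(79)), (53.8, np.int64(80)), (52.5, np.int64(80)), (51.2, np.int64(78)), (50.0, np.int64(78)), (48.8, np.int64(79)), (47.5, np.int64(79)), (46.2, np.int64(78)), (45.0, np.int64(76)), (43.8, np.int64(62)), (42.5, np.int64(52)), (41.2, np.int64(52)), (40.0, np.int64(51)), (38.8, np.int64(50)), (37.5, np.int64(49)), (36.2, np.int64(50))]
```

View pics/rec.png

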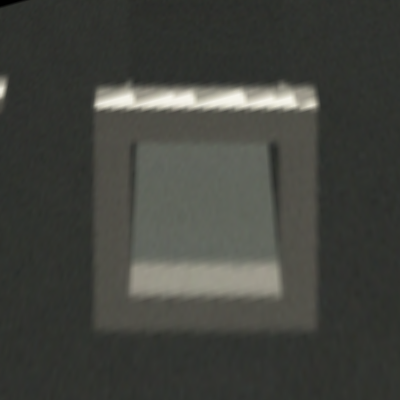

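The rectified front view shows the recess centred about 1 mm to the right of the press centre line. Allowing for the frame's thickness, its height fits z = 70. I'll rotate the stylus to point into it.

Emit:
play_rows([
  [[-0.06, 0.1, 0], 0.1],
  [[-0.12, 0.2, 0], 0.2],
  [[-0.12, 0.3, 0], 0.3],
  [[-0.12, 0.4, 0], 0.4],
  [[-0.12, 0.474, 0], 0.5],
  [[-0.123, 0.474, 0], 0.6],
  [[-0.123, 0.474, 0], 0.7],
  [[-0.123, 0.474, 0], 0.8],
  [[-0.123, 0.474, 0], 0.9],
  [[-0.123, 0.474, 0], 1],
  [[-0.123, 0.474, 0], 1],
  [[-0.123, 0.474, 0], 1],
  [[-0.123, 0.474, 0], 1],
])

```text
clock: 24.18
ee_pos: [391.4, -116.4, 111.5]
tcp_rot: [[-0.98, 0.197, -0.0], [0.197, 0.98, 0.0], [0.0, 0.0, -1.0]]
force: [-0.4, -1.2, 0.1]
finger_gap: 0.267
grasp_force: 59.3
```

Emit:
play_rows([
  [[0, 0, -0.2], 0],
  [[0, 0, -0.4], 0],
  [[0, 0, -0.47], 0],
  [[0, 0, -0.47], 0],
  [[0, 0, -0.47], 0],
])

```text
clock: 24.8
ee_pos: [392.3, -117.2, 41.7]
tcp_rot: [[-0.98, 0.197, 0.001], [0.197, 0.98, -0.001], [-0.001, -0.0, -1.0]]
force: [0.1, 0.3, -0.7]
finger_gap: 0.264
grasp_force: 59.4
```

```bash
python3 - <<'E'
from h import *
w=snap('wrist','wa'); t=snap('top','ta'); st=telemetry.get_state(); print(st['ee_pos'],st['tcp_rot'][:,0],st['finger_gap'])
d=-st['tcp_rot'][:,0]; T=st['ee_pos']*[1,1,0]+[0,0,70]
for a in (100,130,150,170): print(a,[proj(q,T+a*d).round(1) for q in (w,t)])
c=proj(t,T+150*d).round().astype(int); g=t['pixels']
hs=cv2.cvtColor(g,cv2.COLOR_BGR2HSV)
for v in range(c[1]-16,c[1]+22): print(v,' '.join('%3d/%-3d'%tuple(x) for x in hs[v,c[0]-8:c[0]+9,1:]))
E
```

```text
[ 392.33913205 -117.19604848   41.9047136 ] [-0.98042587  0.19687786 -0.00205515] 0.2630367523660306
100 [array([250.7, 391.9]), array([331.4, 200.2])]
130 [array([250.8, 426.2]), array([333.3, 191.2])]
150 [array([250.8, 447.5]), array([334.5, 185.1])]
170 [array([250.9, 467.6]), array([335.8, 179.1])]
169  36/92   45/45   46/55   34/82   35/115  25/151  27/150  23/146  26/146  26/138  31/140  29/147  29/142  23/145  28/139  26/146  25/145
170  26/154  24/105  25/104  21/111  31/162  20/141  37/146  30/143  28/148  26/146  28/146  26/145  29/143  26/145  29/142  28/144  34/142
171  25/142  20/141  34/151  26/148  26/154  27/149  31/150  26/147  28/146  26/147  26/146  23/147  26/140  26/148  24/139  21/144  21/146
172  21/110  26/88   36/91   38/114  26/145  22/148  28/156  31/148  26/149  19/146  23/147  26/147  25/144  29/147  33/147  28/139  27/151
173  30/119  30/102  14/73   23/79   22/115  25/131  35/130  29/139  23/131  25/153  31/148  26/135  23/142  28/144  26/147  23/143  29/148
174  26/88   27/96   29/98   26/100  23/98   13/98   27/67   23/111  36/91   33/132  26/126  28
[... 3823 characters left out ...]
1
202 161/155 177/140  68/71    6/159  20/152  20/140 199/78  170/150 176/145 168/141 163/133 169/143 167/151 161/150 172/142 177/144 164/151
203 169/157 175/144  53/87   19/158  23/152  64/107 209/66  173/130 172/138 173/150 165/155 165/156 174/144 166/149 169/148 168/156 166/160
204 177/153 159/149  24/127  18/159  17/153 148/76  187/113 166/146 166/138 166/143 163/155 166/160 163/158 173/147 170/147 177/130 159/133
205 182/119 145/128   7/144  18/160  15/140 205/71  158/168 163/156 159/151 170/132 157/156 168/140 161/138 166/126 170/120 118/56  112/32 
206 189/35   85/75    4/138  15/151   5/151 217/73  174/167 163/161 169/122 165/124 177/101 160/75  136/62   34/15  105/17   82/25  111/23
```

```bash
python3 - <<'E'
from h import *
t=load('ta');st=telemetry.get_state();d=-st['tcp_rot'][:,0];n=np.array([-d[1],d[0],0]);T=st['ee_pos']*[1,1,0]+[0,0,73]
hs=cv2.GaussianBlur(cv2.cvtColor(t['pixels'],cv2.COLOR_BGR2HSV)[...,1].astype(np.float32),(1,1),0)
def samp(img,p):
    u,v=proj(t,p); return float(cv2.remap(img,np.float32([[u]]),np.float32([[v]]),1)[0,0])
ys=np.arange(-16,17,.5)
for a in range(80,160,6):
    x=np.array([samp(hs,T+a*d+y*n) for y in ys]); m=x<80
    print(a,round(ys[m].mean(),1) if m.any() else None,m.sum()*.5)
print('tip',[(a,round(samp(hs,T+a*d+5*n)),round(samp(hs,T+a*d+3*n))) for a in range(140,164,2)])
dp=np.array([.982,-.191,0]);npp=np.array([.191,.982,0]);F=np.array([560.5,-147.3,0])
for f in('t0','t7','ta'):
    g=cv2.cvtColor(load(f)['pixels'],6).astype(np.float32)
    for b in(-6,-3,0): print(f,b,[round(samp(g,F+b*dp+y*npp+[0,0,92])) for y in range(-60,61,4)])
E
```

```text
80 1.8 10.0
86 2.2 9.0
92 1.8 11.0
98 2.0 9.5
104 2.5 9.5
110 1.5 10.5
116 2.2 10.0
122 2.8 10.0
128 1.5 10.5
134 2.5 9.5
140 2.8 10.0
146 2.2 9.0
152 2.5 0.5
158 None 0.0
tip [(140, 25, 19), (142, 36, 16), (144, 32, 12), (146, 20, 5), (148, 10, 7), (150, 41, 25), (152, 101, 84), (154, 151, 135), (156, 187, 183), (158, 173, 179), (160, 162, 169), (162, 142, 141)]Traceback (most recent call last):
  File "<stdin>", line 13, in <module>
  File "h.py", line 5, in load
    def load(f): return dict(np.load(f'pics/{f}.npz'))
                             ~~~~~~~^^^^^^^^^^^^^^^^^
    fid = stack.enter_context(open(os.fspath(file), "rb"))
                              ~~~~^^^^^^^^^^^^^^^^^^^^^^^
FileNotFoundError: [Errno 2] No such file or directory: 'pics/t0.npz'
```

The stylus is parallel to the press axis, 151 mm from tip to TCP and within about 2 mm of the recess centre line. Now I'll insert it.

Emit:
play_rows([
  [[0.002, 0.01, -0.005], 0],
  [[0.07, -0.004, -0.005], 0],
  [[0.14, -0.018, -0.005], 0],
  [[0.21, -0.032, -0.005], 0],
  [[0.28, -0.046, -0.005], 0],
  [[0.361, -0.062, -0.005], 0],
  [[0.361, -0.062, -0.005], 0],
])

```text
clock: 25.78
ee_pos: [447.3, -126.7, 40.3]
tcp_rot: [[-0.981, 0.196, 0.001], [0.196, 0.981, -0.001], [-0.001, -0.0, -1.0]]
force: [0.0, -0.1, -0.5]
finger_gap: 0.268
grasp_force: 59.4
```

Emit:
play_rows([
  [[0.033, -0.007, 0], 0],
  [[0.065, -0.013, 0], 0],
  [[0.085, -0.017, 0], 0],
  [[0.085, -0.017, 0], 0],
  [[0.085, -0.017, 0], 0],
])

```text
clock: 26.4
ee_pos: [457.2, -128.3, 40.1]
tcp_rot: [[-0.98, 0.197, -0.002], [0.197, 0.98, 0.001], [0.002, 0.0, -1.0]]
force: [-3.6, 0.4, 0.1]
finger_gap: 0.264
grasp_force: 59.4
```

Emit:
play_rows([
  [[0.02, -0.004, 0], 0],
  [[0.04, -0.008, 0], 0],
  [[0.04, -0.008, 0], 0],
  [[0.04, -0.008, 0], 0],
])

```text
clock: 26.9
ee_pos: [460.3, -128.7, 39.5]
tcp_rot: [[-0.98, 0.197, -0.007], [0.197, 0.98, 0.002], [0.007, 0.001, -1.0]]
force: [-9.7, 1.4, 2.4]
finger_gap: 0.267
grasp_force: 59.7
```

Emit:
play_rows([
  [[0.02, -0.004, 0], 0],
  [[0.04, -0.008, 0], 0],
  [[0.04, -0.008, 0], 0],
  [[0.04, -0.008, 0], 0],
])

```text
clock: 27.4
ee_pos: [460.5, -127.8, 38.3]
tcp_rot: [[-0.98, 0.196, -0.017], [0.196, 0.981, 0.006], [0.018, 0.002, -1.0]]
force: [-17.3, 3.0, 3.8]
finger_gap: 0.266
grasp_force: 59.9
```

The TCP stopped at x ≈ 460 while the force rose from 3.6 to 17 N, so the button is on its stop. I'll back out, lift and carry the stylus to the mat.

Emit:
play_rows([
  [[-0.1, 0.02, 0.01], 0],
  [[-0.25, 0.05, 0.01], 0],
  [[-0.4, 0.08, 0.01], 0],
  [[-0.52, 0.105, 0.01], 0],
  [[-0.52, 0.105, 0.01], 0],
  [[-0.52, 0.105, 0.25], 0],
  [[-0.52, 0.105, 0.5], 0],
  [[-0.52, 0.105, 0.5], 0],
])

```text
clock: 28.4
ee_pos: [397.0, -117.1, 118.3]
tcp_rot: [[-0.98, 0.197, 0.009], [0.197, 0.98, -0.004], [-0.01, -0.002, -1.0]]
force: [-0.5, 0.1, -0.8]
finger_gap: 0.265
grasp_force: 59.4
```

Emit:
play_rows([
  [[0, 0.1, 0], -0.1],
  [[0.05, 0.2, 0], -0.2],
  [[0.1, 0.4, 0], -0.3],
  [[0.2, 0.55, 0], -0.4],
  [[0.3, 0.7, 0], -0.5],
  [[0.4, 0.9, 0], -0.6],
  [[0.4, 0.9, 0], -0.7],
  [[0.4, 0.9, 0], -0.8],
  [[0.4, 0.9, 0], -0.85],
  [[0.4, 0.9, 0], -0.85],
])

```text
clock: 29.65
ee_pos: [452.9, 19.8, 114.5]
tcp_rot: [[-0.039, 0.999, -0.0], [0.999, 0.039, 0.0], [0.0, -0.0, -1.0]]
force: [0.0, -0.6, -1.2]
finger_gap: 0.266
grasp_force: 59.4
```

Emit:
play_rows([
  [[0.006, 0.35, 0], 0],
  [[0.006, 0.7, 0], 0],
  [[0.006, 0.85, 0], 0],
  [[0.006, 0.85, 0], 0],
  [[0.006, 0.85, -0.3], 0],
  [[0.006, 0.85, -0.6], 0],
  [[0.006, 0.85, -0.75], 0],
  [[0.006, 0.85, -0.8], 0],
  [[0.006, 0.85, -0.8], 0],
  [[0.006, 0.85, -0.8], 0],
])

```text
clock: 30.9
ee_pos: [454.4, 147.1, -3.8]
tcp_rot: [[-0.037, 0.999, 0.002], [0.999, 0.037, 0.0], [0.0, 0.002, -1.0]]
force: [0.4, -0.0, -1.1]
finger_gap: 0.267
grasp_force: 59.4
```

Emit:
play_rows([
  [[0, 0, -0.02], 0],
  [[0, 0, -0.04], 0],
  [[0, 0, -0.04], 0],
])

```text
clock: 31.28
ee_pos: [453.1, 147.2, -10.7]
tcp_rot: [[-0.038, 0.999, -0.0], [0.999, 0.038, -0.0], [-0.0, -0.0, -1.0]]
force: [-0.5, -0.2, -0.8]
finger_gap: 0.269
grasp_force: 59.4
```

Emit:
play_rows([
  [[0, 0, -0.02], 0],
  [[0, 0, -0.02], 0],
])

```text
clock: 31.52
ee_pos: [453.5, 147.2, -13.3]
tcp_rot: [[-0.038, 0.999, 0.001], [0.999, 0.038, 0.0], [0.0, 0.001, -1.0]]
force: [-1.1, -0.7, 5.8]
finger_gap: 0.266
grasp_force: 60.3
```

Light contact, so I'll release and rise clear.

Emit:
play_rows([
  [[0, 0, 0], 0],
  [[0, 0, 0], 0],
  [[0, 0, 0], 0],
  [[0, 0, 0], 0],
  [[0, 0, 0], 0],
  [[0, 0, 0.15], 0],
  [[0, 0, 0.4], 0],
  [[0, 0, 0.8], 0],
  [[0, 0, 1], 0],
  [[0, 0, 1], 0],
], jaw=-1)

```text
clock: 32.78
ee_pos: [455.4, 147.7, 139.0]
tcp_rot: [[-0.038, 0.999, 0.006], [0.999, 0.038, 0.001], [0.001, 0.006, -1.0]]
force: [0.3, -0.6, -0.8]
finger_gap: 0.999
grasp_force: 0.0
```

Emit:
play_rows([
  [[0, 0.3, 0.3], 0],
  [[-0.1, 0.6, 0.6], 0],
  [[-0.1, 1, 0.6], 0],
  [[-0.1, 1, 0.6], 0],
  [[-0.1, 1, 0.6], 0],
])

```text
clock: 33.4
ee_pos: [437.1, 296.5, 224.4]
tcp_rot: [[-0.039, 0.999, -0.003], [0.999, 0.039, -0.003], [-0.002, -0.003, -1.0]]
force: [-0.2, -0.7, 0.7]
finger_gap: 0.999
grasp_force: 0.0
```

```bash
python3 - <<'E'
from h import *
s=snap('scene','sz');t=snap('top','tz');a=load('scene0')['pixels'];b=load('top0')['pixels']
print(telemetry.get_state()['ee_pos'])
# changes since the start
for n,x,y in(('scene',s,a),('top',t,b)):
    m=(np.abs(cv2.GaussianBlur(x['pixels'],(5,5),0).astype(int)-cv2.GaussianBlur(y,(5,5),0)).max(2)>45).astype(np.uint8)
    k,_,st,c=cv2.connectedComponentsWithStats(m)
    print(n,[(st[i].tolist(),plane(x,*c[i],10)[:2].round().tolist()) for i in range(1,k) if st[i,4]>15])
for q,nm in((s,'scene'),(t,'top')):
    h=cv2.cvtColor(q['pixels'],cv2.COLOR_BGR2HSV)
    # shank & ferrule: bright pixels within the mat
    M=np.zeros(h.shape[:2],np.uint8);cv2.fillPoly(M,[np.int32([proj(q,p) for p in((501,193,5),(509,-6,5),(410,-10,5),(403,189,5))])],1)
    ys,xs=np.nonzero(M*(h[...,2]>70)); P=np.array([plane(q,x,y,18)[:2] for x,y in zip(xs,ys)]); print(nm,len(P),P.min(0),P.max(0),np.median(P,0))
E
```

```text
[437.47613229 295.66909493 224.7997262 ]
scene [([0, 0, 6, 5, 20], [-1065.0, -489.0]), ([109, 0, 60, 78, 1979], [-593.0, 52.0]), ([169, 0, 12, 26, 205], [-592.0, 195.0]), ([189, 0, 35, 67, 617], [-356.0, 269.0]), ([202, 0, 28, 27, 414], [-539.0, 394.0]), ([310, 0, 53, 123, 3725], [0.0, 690.0]), ([182, 8, 4, 13, 29], [-575.0, 234.0]), ([170, 37, 17, 9, 58], [-407.0, 140.0]), ([144, 68, 18, 30, 306], [-201.0, -47.0]), ([195, 68, 27, 40, 661], [-75.0, 141.0]), ([153, 101, 7, 6, 24], [-88.0, -74.0]), ([202, 103, 5, 9, 26], [16.0, 81.0]), ([0, 109, 15, 34, 302], [-225.0, -590.0]), ([149, 117, 7, 8, 36], [-6.0, -117.0]), ([205, 122, 109, 62, 1978], [303.0, 158.0]), ([0, 127, 202, 89, 4922], [85.0, -361.0]), ([236, 178, 51, 27, 281], [446.0, 94.0]), ([320, 185, 15, 7, 76], [534.0, 285.0]), ([210, 235, 12, 20, 143], [549.0, -118.0]), ([230, 239, 14, 18, 155], [589.0, -66.0]), ([215, 253, 4, 24, 95], [610.0, -140.0]), ([221, 257, 15, 23, 113], [634.0, -117.0])]
top [([338, 128, 5, 5, 20], [734.0, -172.0]), ([337, 131, 11, 16, 68], [706.0, -178.0]), ([318, 137, 10, 12, 77], [691.0, -113.0]), ([332, 149, 8, 11, 58], [654.0, -158.0]), ([330, 157, 4, 5, 16], [634.0, -143.0]), ([114, 175, 153, 209, 12714], [185.0, 331.0]), ([198, 182, 11, 6, 27], [541.0, 289.0]), ([206, 202, 78, 109, 2178], [294.0, 154.0]), ([255, 208, 35, 6, 134], [459.0, 58.0]), ([258, 297, 254, 87, 13888], [30.0, -371.0]), ([318, 369, 5, 6, 21], [-66.0, -109.0])]
scene 416 [405.28849408 -14.39514766] [513.33638276 186.65992109] [450.36579428  99.42487253]
top 295 [403.92889392  -8.85037047] [509.37838524 193.08459485] [458.38730552 101.84729694]
```

```bash
python3 - <<'E'
from h import *
a=load('s2')['pixels'];b=load('sz');d=np.abs(a.astype(int)-b['pixels'])[235:300,200:260].max(2); print('lever diff',d.mean(),(d>60).sum())
t=load('tz');hs=cv2.cvtColor(t['pixels'],cv2.COLOR_BGR2HSV)
for x in(450,455,460): print(x,[int(hs[tuple(proj(t,(x,y,20)).round().astype(int)[::-1])][2]) for y in range(-14,200,6)])
r=ticket.finish_job(); print(r)
E
```

```text
lever diff 11.181025641025641 3
450 [147, 69, 34, 36, 42, 30, 32, 38, 36, 36, 39, 35, 34, 43, 53, 52, 79, 99, 71, 150, 147, 63, 84, 77, 75, 73, 80, 72, 77, 77, 76, 78, 47, 32, 24, 152]
455 [165, 67, 87, 134, 137, 132, 135, 137, 135, 137, 140, 138, 137, 139, 148, 141, 154, 149, 116, 159, 164, 60, 79, 71, 76, 76, 81, 77, 76, 77, 78, 81, 76, 41, 15, 162]
460 [156, 65, 120, 169, 167, 167, 172, 175, 169, 168, 177, 169, 111, 108, 103, 96, 98, 99, 75, 168, 173, 69, 76, 79, 75, 77, 74, 79, 77, 79, 78, 81, 83, 52, 22, 160]
the job is handed in; nothing more can be done
None
```

I handed the job in: the lever is in the pinned notch (0.5 rad), the zero button was pushed to its stop, and the stylus lies on the larger mat with its tip only a few mm inside the edge; the final images showed nothing else moved, though no pass/fail result came back.

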